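# Set out the moisture-test station

## Robot

A 6-joint arm with a two-finger parallel gripper is mounted at the origin on a cart in front of the work surface, level with it; the furniture and walls round the work are solid. World frame = base frame: x ahead of the robot, y to its left, z up, the work surface at z = 0. Lengths are in m, angles in degrees, forces in N, time in s.
With the tool pointing down it reaches from about 0.375 to 0.9 m from the base axis. Payload 3.1 kg.
Tool frame: the origin (TCP) lies at the very end of the fingers, on their centre line; the grasp point (between the pads) lies 19 mm behind it; x points along the fingers, z is the direction in which the jaws open and shut, and the axes are right-handed (so a half turn about x gives the same grasp; the last joint's range is limited). The gripper opens to 87 mm and grips with 3 to 60 N. Pads are 19 mm wide; open, the fingers measure 117 mm over their backs; the gripper's body (75 mm by 190 mm) begins 51 mm behind the grasp point.
Start: joints at [-81.79, 30.224, 82.088, -0, 67.689, -10.227], TCP at [0.198, -0.593, 0.223] pointing down, gripper open.
Joint ranges: [-176.69, 176.69], [-43.24, 126.21], [12.49, 139.97], [-82, 262], [0, 151.66], [-163.58, 163.58]. Speed limits (degrees/s): [159.86, 159.86, 180, 180, 180, 180].

## Interface

Orientations are given as a 3x3 rotation matrix whose columns are the frame's x, y, z axes.
In Python, from rig import bot gives the robot as it stands.
- The arm moves only by the tool send_rows, never from a script. Its arguments are lists of equal length, an entry for each row: "fingers": the opening, from 0 (shut) to 1 (fully open); "dp": the shift along the world's x, y, z in mm, a list of three; "turn": the turn, a rotation vector about the world's x, y, z in rad, a list of three. In form: {"fingers": [fingers, ...], "dp": [[tx, ty, tz], ...], "turn": [[rx, ry, rz], ...]}. A call has 1 to 10 rows; each row is the pose to reach, as a shift and turn from the pose measured when the call began; what a row does not reach only later rows make up. A row lasts 1/12 s, in which the tool goes at most 41.7 mm and 7.16 degrees, less where a joint would pass 70% of its speed; a pose out of reach is approached as far as the arm can. A call with a gripper value outside its range is refused whole. The fingers move at their own pace and stop on an object; the grip force is fixed at half the most. Time passes only in rows, so rows that repeat a pose let the fingers close. It gives the time, the measured TCP pose, the force and the opening at its end, in the units of the state.
- bot.read_state(): the state, without advancing time (a new reading comes with each control period).
- bot.capture(name): name is "scene" or "side" or "wrist"; returns a dict with "img" (400x640x3 uint8, blue, green, red), "z_map" (400x640 float32, m along the optical axis (not along the pixel's ray), 0 where there is no reading), "mtx" (3x3 intrinsics, pixels), "origin" and "orientation" of the camera in the world; the wrist camera has in their place "hand_eye" (4x4, takes a point from camera to tool coordinates, whose origin is the TCP and whose axes are the tool frame's). Camera axes: x right, y up, looking along -z (the intrinsics and any distortion apply to the point x, -y, -z); pixel columns grow to the right and rows downward; lengths in m; the calibration is good to about 2 mm. A picture is of the moment at which its call begins: read the wrist's pose just before it.
- bot.hand_in(): hands the job in, once; it reports no verdict.
The state is a dict: "time_s": time; "joint_positions": joint angles; "qvel": joint speeds; "tau": joint torques, N m; "position": TCP position; "tcp_rot": TCP orientation; "force": force on the tool from outside, world axes, zero at the start; "moment": the same for the moment, N m; "opening": opening from 0.0 (shut) to 1.0 (fully open).
Only numpy, scipy, OpenCV 4.12 (cv2) and the standard library are available. Lean on these libraries where they do the work, as an engineer would, in place of code of your own. Each camera call takes 0.05 s, during which the arm holds its last target.

## Task

Set out the moisture test with the things that stand among the four grey trays in front of you: stand the square sample bottle in the square tray, the open dish (the one without a lid) in the largest round tray, the smaller beaker in the middle-sized round tray and the dropper bottle in the smallest round tray. Keep them upright, and let each stand flat on its tray's floor inside the rim. Leave the lidded dish and the large beaker where they are.

Things in the scene. Friction and masses are not known exactly. Their poses are not given: they have to be found in the camera images.
- sample_bottle: Square clear sample bottle with white screw cap, upright, the one standing among the trays (like ones at the back of the bench are not meant), 62 x 62 mm across the flats (rounded corners), 142 mm high, about 0.18 kg. Body up to 118 mm, then the round cap, 48 mm across, from 118 to 142 mm: easily gripped by the cap from above. Origin: centre of its underside; z up, x and y across the flats.
- open_dish: Open (uncovered) round aluminium dish, the one among the trays (like ones at the far right end are not meant), 64 mm across, 21 mm high, 0.02 kg; the inside is to be taken as solid, so grip it across the outside. Origin: centre of its underside; z up.
- small_beaker: Small glass beaker, the smaller of the two among the trays: wall 50 mm across, rim 58 mm across at 61 to 70 mm, 70 mm high, 0.09 kg; grip round the wall below the rim. Origin: centre of its underside; z up.
- dropper_bottle: Small brown dropper bottle with black rubber bulb: body 33 mm across up to 62 mm, neck 24 mm across to 77 mm, bulb 13 mm across to 102 mm; 0.07 kg. Grip round the body. Origin: centre of its underside; z up.
- square_tray: Square shallow tray, 82 x 82 mm inside, 90 x 90 mm outside; sides along its x and y. Origin: centre of its underside, on the bench; z up. Grey plastic, fixed to the bench; floor 3 mm thick, so things stand 3 mm above the bench; rim 4 mm thick, its top 7 mm above the bench (4 mm above the floor). A small flat tab 3 mm high sticks out 11 mm on its -x side.
- large_round_tray: Largest round shallow tray, 86 mm across inside, 94 mm outside. Origin: centre of its underside, on the bench; z up. Grey plastic, fixed to the bench; floor 3 mm thick, so things stand 3 mm above the bench; rim 4 mm thick, its top 7 mm above the bench (4 mm above the floor). A small flat tab 3 mm high sticks out 11 mm on its -x side.
- middle_round_tray: Middle round shallow tray, 70 mm across inside, 78 mm outside. Origin: centre of its underside, on the bench; z up. Grey plastic, fixed to the bench; floor 3 mm thick, so things stand 3 mm above the bench; rim 4 mm thick, its top 7 mm above the bench (4 mm above the floor). A small flat tab 3 mm high sticks out 11 mm on its -x side.
- small_round_tray: Smallest round shallow tray, 52 mm across inside, 60 mm outside. Origin: centre of its underside, on the bench; z up. Grey plastic, fixed to the bench; floor 3 mm thick, so things stand 3 mm above the bench; rim 4 mm thick, its top 7 mm above the bench (4 mm above the floor). A small flat tab 3 mm high sticks out 11 mm on its -x side.
- lidded_dish: Bystander, leave alone: round aluminium dish closed with a lid, 68 mm across, 24 mm high. Origin: centre of its underside; z up.
- large_beaker: Bystander, leave alone: the larger glass beaker, with dark contents, 74 mm across, 94 mm high. Origin: centre of its underside; z up.

How it is judged (in metres and radians):
At the end, for the whole second after the job is handed in: Each of the four stands in its own tray: centres within 15 mm, underside 1 to 4.5 mm above the bench (on the floor, not the rim), tilt under 0.035 rad, released and at rest; the lidded dish and large beaker are upright and within 20 mm of where they began (horizontal distance between sample_bottle and square_tray below 0.015 m and z of sample_bottle in the frame of square_tray between 0.001 and 0.0045 m and angle between each of sample_bottle, open_dish, small_beaker, dropper_bottle's own z axis and vertical below 0.035 rad and linear speed of each of sample_bottle, open_dish, small_beaker, dropper_bottle below 0.02 m/s and angular speed of each of sample_bottle, open_dish, small_beaker, dropper_bottle below 0.2 rad/s and horizontal distance between open_dish and large_round_tray below 0.015 m and z of open_dish in the frame of large_round_tray between 0.001 and 0.0045 m and horizontal distance between small_beaker and middle_round_tray below 0.015 m and z of small_beaker in the frame of middle_round_tray between 0.001 and 0.0045 m and horizontal distance between dropper_bottle and small_round_tray below 0.015 m and z of dropper_bottle in the frame of small_round_tray between 0.001 and 0.0045 m and distance of each of lidded_dish, large_beaker from where it was at the start of the episode below 0.02 m and angle between each of lidded_dish, large_beaker's own z axis and vertical below 0.05 rad); the robot touches nothing.
It fails at once if the lidded dish or the large beaker is displaced (20 mm) or tipped (distance of any of lidded_dish, large_beaker from where it was at the start of the episode above 0.02 m or angle between any of lidded_dish, large_beaker's own z axis and vertical above 0.3 rad).
It fails at once if the bottle, dish, small beaker or dropper bottle is tipped over (more than 0.6 rad) (angle between any of sample_bottle, open_dish, small_beaker, dropper_bottle's own z axis and vertical above 0.6 rad).
It also fails if it takes over 104 s, if anything falls off the work surface, if the arm or the gripper's body presses on something with over 40 N, if the wrist force passes 120 N, or if a joint passes its speed limit or range.

## Working session

There is one attempt and no reset: what is moved stays moved. The work goes in short steps, Python scripts to look and compute and a tool call to move; the robot and the scene stay as the last step left them, time stands still between calls to the robot, and variables do not carry over. Pictures are saved under pics/ and viewed, and the job is handed in when it is done.

Besides the shell and the picture viewer there is one more tool, called as name(argument=value, ...) on one line, values as JSON. send_rows: Moves the arm, as the interface text tells. Its arguments: {"type":"object","properties":{"fingers":{"type":"array","items":{"type":"number"}},"dp":{"type":"array","items":{"type":"array","items":{"type":"number"}}},"turn":{"type":"array","items":{"type":"array","items":{"type":"number"}}}},"required":["fingers","dp","turn"]}

```bash
mkdir -p pics; ls
python3 - <<'E'
from rig import bot
import cv2,numpy as np
s=bot.read_state();print({k:np.round(v,3).tolist() for k,v in s.items()})
for n in("scene","side"):
    c=bot.capture(n);cv2.imwrite(f"pics/{n}0.png",c["img"]);np.savez(f"{n}0.npz",**c)
    print(n,c["mtx"],c["origin"],c["orientation"],[k for k in c])
E
```

```text
pics
{'time_s': 0.0, 'joint_positions': [-81.79, 30.278, 82.158, 0.001, 67.689, -10.227], 'qvel': [0.088, -0.003, 0.009, -0.046, -0.033, -0.002], 'tau': [-0.001, -44.005, -17.659, 0.063, 0.058, -0.0], 'position': [0.198, -0.592, 0.222], 'tcp_rot': [[-0.0, 0.949, 0.316], [0.002, 0.316, -0.949], [-1.0, 0.0, -0.002]], 'force': [-0.675, -0.093, -0.538], 'moment': [-0.002, -0.027, -0.013], 'opening': 0.996}
scene [[500.20642017   0.         322.73530751]
 [  0.         500.20642017 203.81877815]
 [  0.           0.           1.        ]] [-0.07621301  0.73418454  1.18932342] [[-0.77510371  0.48831778 -0.40094885]
 [-0.6317131  -0.58651537  0.5068908 ]
 [ 0.01236113  0.64617757  0.76308698]] ['img', 'z_map', 'mtx', 'origin', 'orientation']
side [[439.23259027   0.         318.74674217]
 [  0.         439.23259027 196.64030937]
 [  0.           0.           1.        ]] [ 0.55659312 -1.1696613   0.66561702] [[ 0.99938053  0.0088314   0.03406712]
 [ 0.0257109   0.47778024 -0.87810307]
 [-0.02403148  0.878435    0.4772572 ]] ['img', 'z_map', 'mtx', 'origin', 'orientation']
```

View pics/scene0.png

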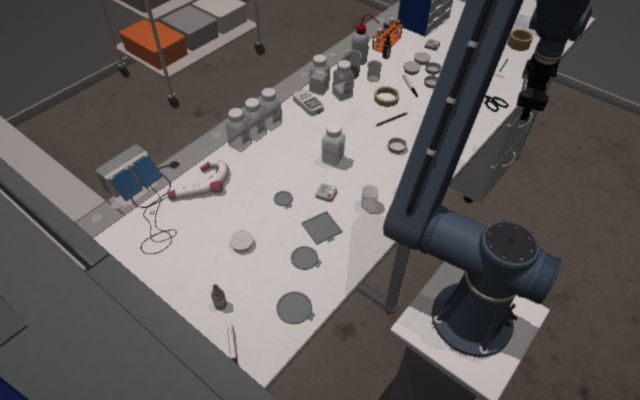

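View pics/side0.png

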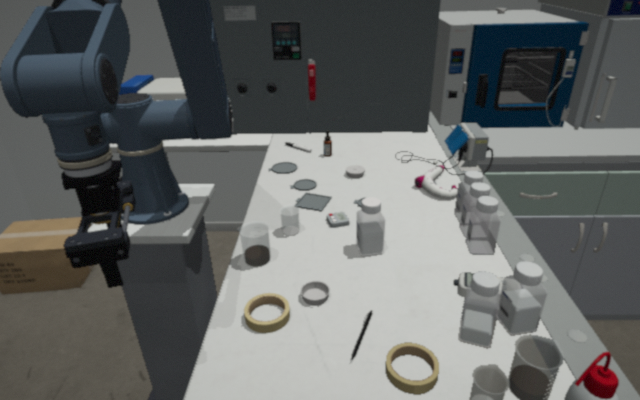

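The scene view shows the trays: square (322,228), large (295,307), middle (305,258) and small (283,199). It also shows the bottle (333,145), small beaker (370,197), dropper (218,298), and two dish candidates at (242,241) and (397,146). I'll zoom in on both views to tell the dishes apart.

Run:
```python
import cv2
a=cv2.imread("pics/scene0.png")[115:335,195:425];cv2.imwrite("pics/sc_z.png",cv2.resize(a,None,fx=2.6,fy=2.6,interpolation=cv2.INTER_CUBIC))
a=cv2.imread("pics/side0.png")[125:335,225:405];cv2.imwrite("pics/sd_z.png",cv2.resize(a,None,fx=2.8,fy=2.8,interpolation=cv2.INTER_CUBIC))
```

```text
(no output)
```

View pics/sc_z.png

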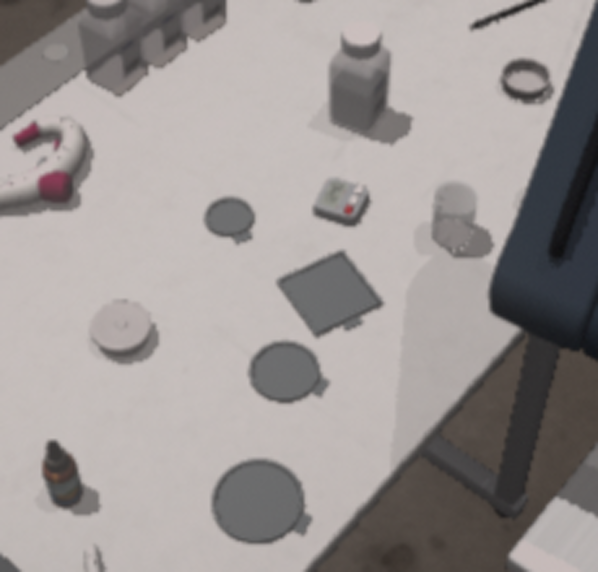

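View pics/sd_z.png

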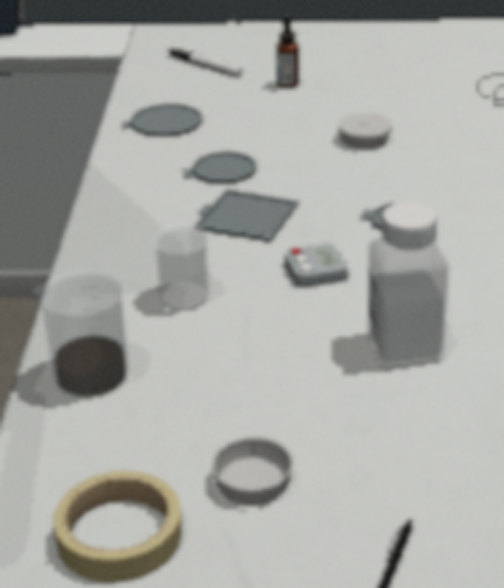

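The lidded dish is at scene (242,241) with a lid knob. The open dish is at scene (397,146) and side (315,293). Next I'll measure from both views.

```bash
cat > h.py <<'E'
import cv2,numpy as np
from scipy.optimize import least_squares
def load(n): return dict(np.load(n+".npz"))
def plane(c,uv,z):
    uv=np.atleast_2d(np.asarray(uv,float));K=c["mtx"]
    d=np.c_[(uv[:,0]-K[0,2])/K[0,0],-(uv[:,1]-K[1,2])/K[1,1],-np.ones(len(uv))]@c["orientation"].T
    o=c["origin"];t=(z-o[2])/d[:,2];return (o+t[:,None]*d)
def proj(c,P):
    p=(np.atleast_2d(P)-c["origin"])@c["orientation"];K=c["mtx"]
    return np.c_[K[0,0]*p[:,0]/-p[:,2]+K[0,2],K[1,1]*-p[:,1]/-p[:,2]+K[1,2]]
def cloud(c):
    K=c["mtx"];z=c["z_map"];v,u=np.indices(z.shape)
    p=np.stack([(u-K[0,2])/K[0,0]*z,-(v-K[1,2])/K[1,1]*z,-z],-1)@c["orientation"].T+c["origin"]
    p[z==0]=np.nan;return p
def circ(P,r=None):
    f=lambda q:np.hypot(P[:,0]-q[0],P[:,1]-q[1])-(q[2] if r is None else r)
    m=P[:,:2].mean(0);x0=[*m] if r is not None else [*m,.035]
    return least_squares(f,x0,loss="soft_l1",f_scale=.001).x
E
cat > trays.py <<'E'
from h import *
for n,seeds in(("scene",{"sq":(322,228),"L":(295,307),"M":(305,258),"S":(283,199)}),("side",{"sq":(313,202),"L":(285,168),"M":(305,184)})):
    c=load(n+"0");im=c["img"].astype(int)
    X=cloud(c)
    b=X[(np.abs(X[...,2])<.02)&(X[...,0]>.2)&(X[...,0]<.9)&(np.abs(X[...,1])<.5)];print(n,"bench z median",np.median(b[:,2]))
    g=im.sum(2)/3
    for k,(u,v) in seeds.items():
        ref=np.median(im[v-3:v+4,u-3:u+4].reshape(-1,3),0)
        m=(np.abs(im-ref).max(2)<28).astype(np.uint8)
        _,lab=cv2.connectedComponents(m,connectivity=4);q=(lab==lab[v,u]).astype(np.uint8)
        ct=max(cv2.findContours(q,0,cv2.CHAIN_APPROX_NONE)[0],key=cv2.contourArea)[:,0]
        P=plane(c,ct,.006)
        if k=="sq":
            (x,y),(w,h),a=cv2.minAreaRect((P[:,:2]*1000).astype(np.float32));print(n,k,ref,q.sum(),x,y,w,h,a)
            for p in cv2.approxPolyDP((P[:,:2]*1000).astype(np.float32)[:,None],9,True)[:,0]:print("   ",p.round(1))
        else: print(n,k,ref,q.sum(),circ(P).round(4))
E
python3 trays.py
```

```text
scene bench z median 0.0008005479009426386
scene sq [109. 107. 107.] 772 487.2920837402344 22.784534454345703 90.39701843261719 101.87973022460938 70.40928649902344
    [514.8 -34.8]
    [548.2  43.5]
    [461.8  77.2]
    [437.2  33.5]
    [434.9  -1.7]
scene L [108. 107. 107.] 930 [0.3777 0.2736 0.0461]
scene M [110. 109. 108.] 526 [0.4592 0.1367 0.0384]
scene S [111. 110. 110.] 249 [0.6552 0.0097 0.0297]
side bench z median 0.00016306651757330703
side sq [121. 122. 115.] 441 489.7934265136719 13.862876892089844 97.16806030273438 95.66992950439453 70.12979125976562
    [464.8  69.2]
    [438.9 -14.2]
    [515.5 -45.3]
    [544.9  40.9]
side L [121. 122. 115.] 246 [0.3783 0.2661 0.0474]
side M [121. 122. 115.] 215 [0.4591 0.1284 0.0396]
```

```bash
cat > objs.py <<'E'
from h import *
import sys
tag=sys.argv[1] if len(sys.argv)>1 else "0"
for n in("scene","side"):
    c=load(n+tag);X=cloud(c)
    m=((X[...,2]>.010)&(X[...,2]<.16)&(X[...,0]>.3)&(X[...,0]<.95)&(X[...,1]>-.45)&(X[...,1]<.45)).astype(np.uint8)
    k,lab,st,ce=cv2.connectedComponentsWithStats(m,connectivity=8)
    for i in range(1,k):
        if st[i,4]<12: continue
        P=X[lab==i];zt=np.nanpercentile(P[:,2],97)
        T=P[P[:,2]>zt-.006]
        print(n,ce[i].round(),st[i,4],"zmax %.3f"%zt,"top c",((T.min(0)+T.max(0))/2)[:2].round(3),"size",(T.max(0)-T.min(0))[:2].round(3),"all mid",((P.min(0)+P.max(0))/2)[:2].round(3))
E
python3 objs.py
```

```text
scene [254. 119.] 2006 zmax 0.144 top c [ 0.926 -0.153] size [0.048 0.197] all mid [ 0.923 -0.154]
scene [309. 102.] 424 zmax 0.033 top c [ 0.89  -0.393] size [0.118 0.082] all mid [ 0.887 -0.393]
scene [333. 144.] 814 zmax 0.144 top c [ 0.648 -0.229] size [0.047 0.044] all mid [ 0.645 -0.226]
scene [396. 144.] 104 zmax 0.024 top c [ 0.514 -0.415] size [0.063 0.067] all mid [ 0.516 -0.415]
scene [204. 182.] 961 zmax 0.041 top c [0.867 0.128] size [0.093 0.162] all mid [0.882 0.138]
scene [326. 191.] 247 zmax 0.022 top c [ 0.568 -0.092] size [0.06  0.064] all mid [ 0.568 -0.093]
scene [369. 196.] 388 zmax 0.070 top c [ 0.437 -0.142] size [0.056 0.06 ] all mid [ 0.438 -0.142]
scene [241. 240.] 382 zmax 0.028 top c [0.633 0.214] size [0.066 0.067] all mid [0.634 0.214]
scene [218. 297.] 269 zmax 0.100 top c [0.534 0.39 ] size [0.009 0.012] all mid [0.535 0.391]
scene [231. 334.] 95 zmax 0.020 top c [0.446 0.433] size [0.05  0.033] all mid [0.446 0.433]
side [327. 144.] 166 zmax 0.096 top c [0.534 0.385] size [0.008 0.017] all mid [0.533 0.378]
side [303. 148.] 30 zmax 0.017 top c [0.436
[... 316 characters left out ...]
l mid [ 0.647 -0.238]
side [290. 218.] 500 zmax 0.069 top c [ 0.436 -0.139] size [0.054 0.065] all mid [ 0.436 -0.14 ]
side [337. 218.] 221 zmax 0.019 top c [ 0.566 -0.097] size [0.06  0.062] all mid [ 0.565 -0.097]
side [255. 242.] 1155 zmax 0.092 top c [ 0.359 -0.275] size [0.076 0.076] all mid [ 0.359 -0.275]
side [463. 281.] 253 zmax 0.029 top c [ 0.851 -0.388] size [0.039 0.056] all mid [ 0.847 -0.387]
side [500. 282.] 39 zmax 0.028 top c [ 0.924 -0.4  ] size [0.021 0.044] all mid [ 0.924 -0.4  ]
side [315. 291.] 238 zmax 0.022 top c [ 0.513 -0.415] size [0.062 0.067] all mid [ 0.513 -0.415]
side [268. 298.] 247 zmax 0.027 top c [ 0.413 -0.438] size [0.079 0.023] all mid [ 0.413 -0.438]
```

Both views agree to within a few mm: bottle (.647,-.230), dish (.514,-.415), beaker (.437,-.140), dropper (.534,.388). Sizes and heights match the description. Next I'll move above the dish.

send_rows(fingers=[1,1,1,1,1,1,1,1,1,1], dp=[[35,20,0],[70,40,0],[105,60,0],[141,80,0],[176,100,-5],[212,120,-10],[248,140,-15],[284,160,-20],[305,172,-22],[316,177,-22]], turn=[[0,0,0],[0,0,0],[0,0,0],[0,0,0],[0,0,0],[0,0,0],[0,0,0],[0,0,0],[0,0,0],[0,0,0]])

```text
time_s: 0.93
position: [0.5161, -0.412, 0.1983]
tcp_rot: [[-0.001, 0.947, 0.32], [0.004, 0.32, -0.947], [-1.0, 0.0, -0.005]]
force: [-0.5, -0.5, -0.8]
opening: 0.997
```

```bash
cat > wr.py <<'E'
import sys
from h import *
from rig import bot
t=sys.argv[1]
s=bot.read_state();c=bot.capture("wrist");H=c["hand_eye"];R=s["tcp_rot"];R=np.array(R)
c["orientation"]=R@H[:3,:3];c["origin"]=np.array(s["position"])+R@H[:3,3]
np.savez(t+".npz",**c);cv2.imwrite(f"pics/{t}.png",c["img"])
print(s["time_s"],np.round(s["position"],4),np.round(s["joint_positions"],1),s["opening"],np.round(s["force"],2));print(np.round(R,3).tolist(),np.round(c["origin"],3))
E
python3 wr.py w1
```

```text
0.9333 [ 0.5161 -0.412   0.1983] [-48.3  34.5  77.9   0.1  67.8  23. ] 0.9973997631987485 [-0.54 -0.5  -0.77]
[[-0.001, 0.947, 0.32], [0.004, 0.32, -0.947], [-1.0, 0.0, -0.005]] [ 0.595 -0.386  0.361]
```

View pics/w1.png

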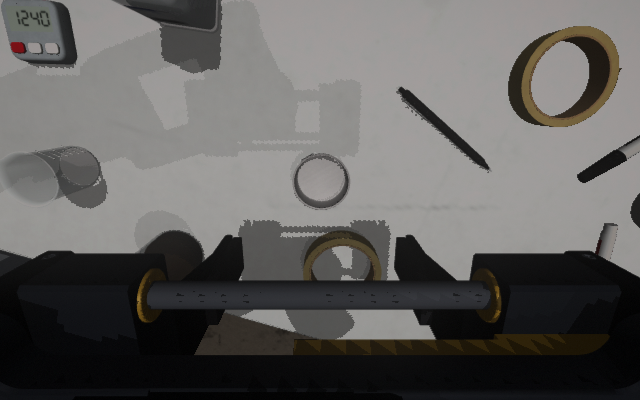

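The wrist view shows the open dish at (321,180) and the tape at (342,260). I'll measure the dish centre from here.

```bash
cat > wm.py <<'E'
import sys
from h import *
c=load(sys.argv[1]);X=cloud(c);lo,hi=float(sys.argv[2]),float(sys.argv[3])
m=((X[...,2]>lo)&(X[...,2]<hi)).astype(np.uint8);m[210:]=0
k,lab,st,ce=cv2.connectedComponentsWithStats(m,connectivity=8)
for i in range(1,k):
    if st[i,4]<60: continue
    P=X[lab==i];T=P[P[:,2]>np.nanpercentile(P[:,2],97)-.006]
    cs=cv2.minEnclosingCircle((T[:,:2]*1000).astype(np.float32))
    print(ce[i].round(),st[i,4],"zmax %.3f"%np.nanpercentile(P[:,2],97),"circ",np.round(cs[0],1),round(cs[1],1),"bbox mid",((T.min(0)+T.max(0))/2)[:2].round(4))
b=X[:200][np.abs(X[:200,:,2])<.01];print("bench",np.median(b[:,2]))
E
python3 wm.py w1 .008 .2
```

```text
[36. 30.] 3641 zmax 0.019 circ [568.  -95.2] 34.8 bbox mid [ 0.5676 -0.0955]
[178.  12.] 2247 zmax 0.101 circ [ 622.9 -245.4] 19.7 bbox mid [ 0.6229 -0.2454]
[568.  75.] 4691 zmax 0.026 circ [ 695.5 -615.5] 49.6 bbox mid [ 0.6954 -0.6144]
[442. 125.] 471 zmax 0.010 circ [ 612.  -523.8] 60.2 bbox mid [ 0.6124 -0.5236]
[611. 160.] 862 zmax 0.016 circ [ 639.3 -712.7] 34.5 bbox mid [ 0.6387 -0.7126]
[ 46. 174.] 4488 zmax 0.069 circ [ 437.9 -142.4] 29.5 bbox mid [ 0.437  -0.1421]
[321. 188.] 591 zmax 0.022 circ [ 513.8 -413.7] 32.3 bbox mid [ 0.5138 -0.4139]
bench 0.0001769708823490257
```

send_rows(fingers=[1,1,1,1,1,1,1,1], dp=[[-2,-2,-30],[-2,-2,-65],[-2,-2,-100],[-2,-2,-135],[-2,-2,-158],[-2,-2,-168],[-2,-2,-168],[-2,-2,-168]], turn=[[0,0,0],[0,0,0],[0,0,0],[0,0,0],[0,0,0],[0,0,0],[0,0,0],[0,0,0]])

```text
time_s: 1.65
position: [0.5144, -0.4156, 0.0312]
tcp_rot: [[0.001, 0.948, 0.319], [0.003, 0.319, -0.948], [-1.0, 0.002, -0.002]]
force: [0.4, 0.2, 0.5]
opening: 0.999
```

send_rows(fingers=[1,1,1,0,0,0,0,0,0], dp=[[0,1.5,-12],[0,1.5,-24],[0,1.5,-24],[0,1.5,-24],[0,1.5,-24],[0,1.5,-24],[0,1.5,-24],[0,1.5,-24],[0,1.5,-24]], turn=[[0,0,0],[0,0,0],[0,0,0],[0,0,0],[0,0,0],[0,0,0],[0,0,0],[0,0,0],[0,0,0]])

```text
time_s: 2.4
position: [0.5147, -0.4144, 0.0077]
tcp_rot: [[0.001, 0.948, 0.319], [0.002, 0.319, -0.948], [-1.0, 0.002, -0.002]]
force: [-0.8, 0.4, 1.4]
opening: 0.697
```

send_rows(fingers=[0,0,0,0,0,0,0,0,0,0], dp=[[0,0,0],[0,0,0],[0,0,10],[0,0,30],[0,0,55],[0,0,85],[0,0,115],[0,0,135],[0,0,145],[0,0,145]], turn=[[0,0,0],[0,0,0],[0,0,0],[0,0,0],[0,0,0],[0,0,0],[0,0,0],[0,0,0],[0,0,0],[0,0,0]])

```text
time_s: 3.23
position: [0.516, -0.4157, 0.1562]
tcp_rot: [[0.005, 0.948, 0.319], [-0.003, 0.319, -0.948], [-1.0, 0.004, 0.004]]
force: [-0.8, -0.4, -0.9]
opening: 0.693
```

```bash
python3 wr.py w2
```

```text
3.2333 [ 0.516  -0.4157  0.1562] [-48.6  37.2  80.1   0.2  62.4  22.7] 0.6931271230560125 [-0.79 -0.44 -0.87]
[[0.005, 0.948, 0.319], [-0.003, 0.319, -0.948], [-1.0, 0.004, 0.004]] [ 0.593 -0.389  0.319]
```

View pics/w2.png

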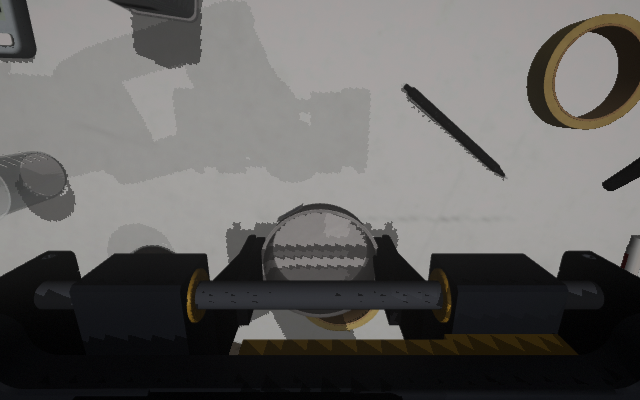

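The dish is held level and centred at (320,250). I'll carry it to a viewpoint over the trays.

send_rows(fingers=[0,0,0,0,0,0,0,0,0,0], dp=[[-3,14,2],[-9,42,5],[-16,75,10],[-23,108,15],[-30,141,20],[-37,174,25],[-44,207,30],[-51,240,35],[-58,273,40],[-65,306,44]], turn=[[0,0,0],[0,0,0],[0,0,0],[0,0,0],[0,0,0],[0,0,0],[0,0,0],[0,0,0],[0,0,0],[0,0,0]])

```text
time_s: 4.12
position: [0.4482, -0.1067, 0.1965]
tcp_rot: [[-0.001, 0.948, 0.319], [0.002, 0.319, -0.948], [-1.0, -0.0, -0.002]]
force: [0.3, 0.5, 0.7]
opening: 0.698
```

send_rows(fingers=[0,0,0,0,0,0,0,0,0,0], dp=[[-7,33,2],[-14,66,4],[-21,99,4],[-28,132,4],[-35,165,4],[-42,198,4],[-48,222,4],[-51,236,4],[-52,242,4],[-52,242,4]], turn=[[0,0,0],[0,0,0],[0,0,0],[0,0,0],[0,0,0],[0,0,0],[0,0,0],[0,0,0],[0,0,0],[0,0,0]])

```text
time_s: 4.95
position: [0.3949, 0.1362, 0.1994]
tcp_rot: [[-0.004, 0.947, 0.321], [0.002, 0.321, -0.947], [-1.0, -0.003, -0.003]]
force: [0.6, -1.1, -0.4]
opening: 0.697
```

```bash
python3 wr.py w3
```

```text
4.95 [0.3949 0.1362 0.1994] [  3.5  16.6 111.9   0.2  51.8  74.7] 0.6971697323891544 [ 0.57 -1.13 -0.41]
[[-0.004, 0.947, 0.321], [0.002, 0.321, -0.947], [-1.0, -0.003, -0.003]] [0.474 0.163 0.361]
```

View pics/w3.png

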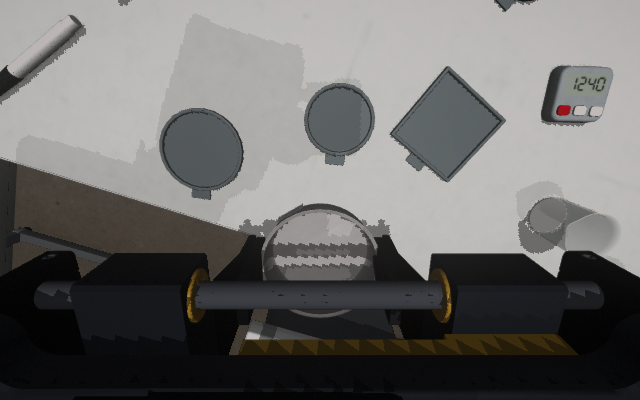

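The picture shows L at (201,149), M at (340,119) and the square tray at (448,123), all clear of the hand. I'll measure their outlines at rim height.

```bash
cat > tw.py <<'E'
from h import *
import sys
c=load(sys.argv[1]);im=c["img"].astype(int);sat=im.max(2)-im.min(2)
def tray(c,u,v,k,T=95):
    hsv=c["img"].astype(int);g=hsv.mean(2)
    # tray pixels: darker than bench, blueish tint
    tint=hsv[...,0]-hsv[...,2]
    m=((g<145)&(tint>2)).astype(np.uint8)
    m=cv2.morphologyEx(m,cv2.MORPH_CLOSE,np.ones((5,5)))
    _,lab=cv2.connectedComponents(m);q=(lab==lab[v,u]).astype(np.uint8)
    q=cv2.morphologyEx(q,cv2.MORPH_OPEN,cv2.getStructuringElement(cv2.MORPH_ELLIPSE,(27,27)))
    ct=max(cv2.findContours(q,0,cv2.CHAIN_APPROX_NONE)[0],key=cv2.contourArea)[:,0]
    P=plane(c,ct,.007)
    if k=="sq":
        r=cv2.minAreaRect((P[:,:2]*1000).astype(np.float32));print(k,r)
    else: print(k,q.sum(),circ(P).round(4))
    cv2.drawContours(out,[ct[:,None]],-1,(0,0,255),1)
out=c["img"].copy()
for a in sys.argv[2:]:
    k,u,v=a.split(",");tray(c,int(u),int(v),k)
    print(im[int(v),int(u)])
cv2.imwrite(f"pics/{sys.argv[1]}_t.png",out[:220])
E
python3 tw.py w3 L,201,149 M,340,119 sq,448,123
```

```text
L 5355 [0.3792 0.2731 0.0461]
[91 88 83]
M 4019 [0.461 0.136 0.038]
[98 95 90]
sq ((489.88970947265625, 21.460010528564453), (89.38459014892578, 95.61089324951172), 70.16291046142578)
[102  99  94]
```

View pics/w3_t.png

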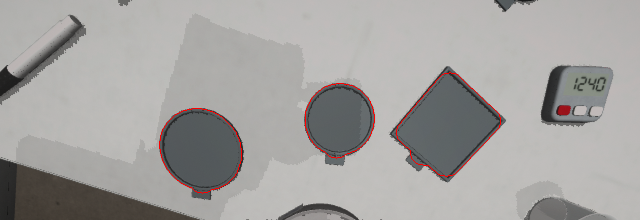

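L is at (.379,.273), M at (.460,.136) and the square tray at about (.492,.0205) with yaw -20°; radii match the known sizes. I'll move the dish over L.

send_rows(fingers=[0,0,0,0,0,0,0,0,0,0], dp=[[-2,15,0],[-5,45,0],[-9,80,-20],[-13,110,-50],[-15,130,-80],[-15,137,-110],[-15,137,-135],[-15,137,-150],[-15,137,-160],[-15,137,-160]], turn=[[0,0,0],[0,0,0],[0,0,0],[0,0,0],[0,0,0],[0,0,0],[0,0,0],[0,0,0],[0,0,0],[0,0,0]])

```text
time_s: 5.83
position: [0.3799, 0.2707, 0.0371]
tcp_rot: [[-0.008, 0.948, 0.318], [-0.0, 0.318, -0.948], [-1.0, -0.008, -0.002]]
force: [-0.7, -0.1, -0.7]
opening: 0.7
```

```bash
python3 wr.py w4
```

```text
5.8333 [0.3799 0.2707 0.0371] [ 21.6  37.7 112.5   0.3  30.2  92.8] 0.7000962800390242 [-0.72 -0.06 -0.66]
[[-0.008, 0.948, 0.318], [-0.0, 0.318, -0.948], [-1.0, -0.008, -0.002]] [0.46  0.297 0.199]
```

View pics/w4.png

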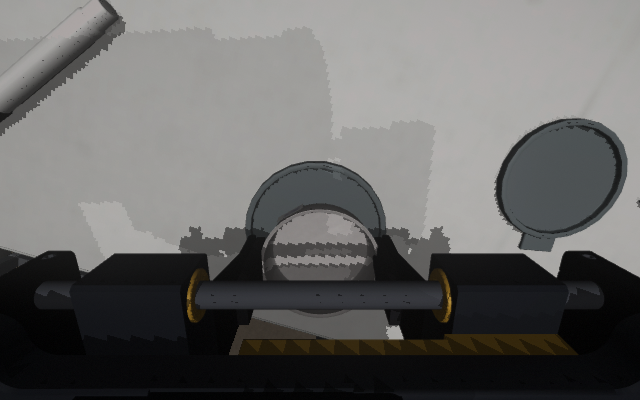

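The dish is centred over the L tray. Lower and release.

send_rows(fingers=[0,0,0,0,0,0,0.9,0.9,0.9,0.9], dp=[[-1,2,-8],[-1,2,-16],[-1,2,-22],[-1,2,-26],[-1,2,-26.5],[-1,2,-26.5],[-1,2,-26.5],[-1,2,-26.5],[-1,2,-26.5],[-1,2,-26.5]], turn=[[0,0,0],[0,0,0],[0,0,0],[0,0,0],[0,0,0],[0,0,0],[0,0,0],[0,0,0],[0,0,0],[0,0,0]])

```text
time_s: 6.72
position: [0.3796, 0.2731, 0.012]
tcp_rot: [[-0.005, 0.948, 0.319], [0.001, 0.319, -0.948], [-1.0, -0.005, -0.002]]
force: [0.4, -0.0, -1.0]
opening: 0.873
```

send_rows(fingers=[0.95,0.95,1,1,1,1,1,1], dp=[[0,0,0],[0,0,10],[0,0,30],[0,0,60],[0,0,95],[0,0,130],[-10,-30,160],[-18,-55,185]], turn=[[0,0,0],[0,0,0],[0,0,0],[0,0,0],[0,0,0],[0,0,0],[0,0,0],[0,0,0]])

```text
time_s: 7.38
position: [0.3619, 0.2182, 0.1996]
tcp_rot: [[-0.002, 0.947, 0.321], [0.001, 0.321, -0.947], [-1.0, -0.002, -0.002]]
force: [0.1, -0.8, 0.3]
opening: 1.002
```

```bash
python3 wr.py w5; python3 wm.py w5 .012 .2
```

```text
7.3833 [0.3619 0.2182 0.1996] [1.580e+01 1.690e+01 1.113e+02 1.000e-01 5.190e+01 8.700e+01] 1.0020593874231005 [ 0.06 -0.82  0.29]
[[-0.002, 0.947, 0.321], [0.001, 0.321, -0.947], [-1.0, -0.002, -0.002]] [0.441 0.245 0.362]
[113.  52.] 1708 zmax 0.017 circ [414.8 459.6] 67.1 bbox mid [0.4156 0.4606]
[637. 105.] 147 zmax 0.016 circ [547.3 -75.6] 14.4 bbox mid [ 0.5471 -0.0756]
[272. 153.] 612 zmax 0.025 circ [379.  272.4] 32.3 bbox mid [0.3792 0.2726]
[628. 203.] 338 zmax 0.037 circ [ 447.7 -120.5] 6.2 bbox mid [ 0.4477 -0.1203]
bench 0.0002723905762311296
```

View pics/w5.png

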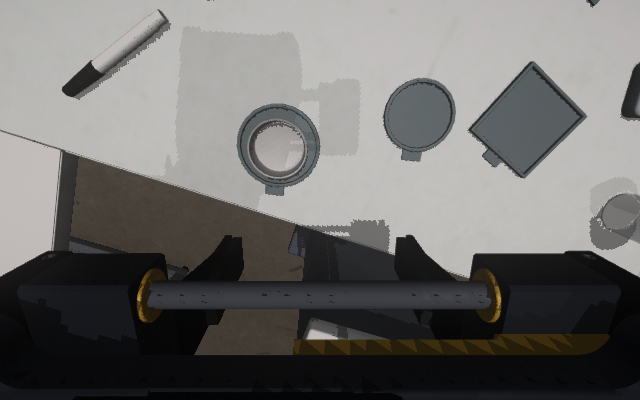

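The dish sits in L at (.379,.2725), with its top at 24–25 mm. Next is the dropper bottle.

send_rows(fingers=[1,1,1,1,1,1,1,1,1], dp=[[15,15,0],[40,40,0],[65,65,0],[90,90,0],[115,114,0],[140,138,0],[160,158,0],[172,170,0],[172,170,0]], turn=[[0,0,0],[0,0,0],[0,0,0],[0,0,0],[0,0,0],[0,0,0],[0,0,0],[0,0,0],[0,0,0]])

```text
time_s: 8.18
position: [0.535, 0.3873, 0.2031]
tcp_rot: [[0.003, 0.947, 0.321], [0.002, 0.321, -0.947], [-1.0, 0.003, -0.0]]
force: [0.2, -0.5, 0.6]
opening: 0.997
```

```bash
python3 wr.py w6; sed 's/m\[210:\]=0/m[245:]=0/' wm.py > wm2.py; python3 wm2.py w6 .012 .2
```

```text
8.1833 [0.535  0.3873 0.2031] [26.2 34.1 77.9 -0.  67.8 97.5] 0.9968727064649858 [ 0.19 -0.48  0.64]
[[0.003, 0.947, 0.321], [0.002, 0.321, -0.947], [-1.0, 0.003, -0.0]] [0.613 0.414 0.366]
[ 68. 115.] 33090 zmax 0.179 circ [478.5 565.8] 12.9 bbox mid [0.4786 0.5652]
[497. 146.] 3131 zmax 0.025 circ [632.4 214.7] 34.6 bbox mid [0.6318 0.2153]
[316. 183.] 1043 zmax 0.100 circ [535.6 390.9] 6.4 bbox mid [0.5358 0.391 ]
[258. 231.] 382 zmax 0.017 circ [447.3 434.6] 25.8 bbox mid [0.4483 0.4351]
bench 6.151344497484779e-05
```

View pics/w6.png

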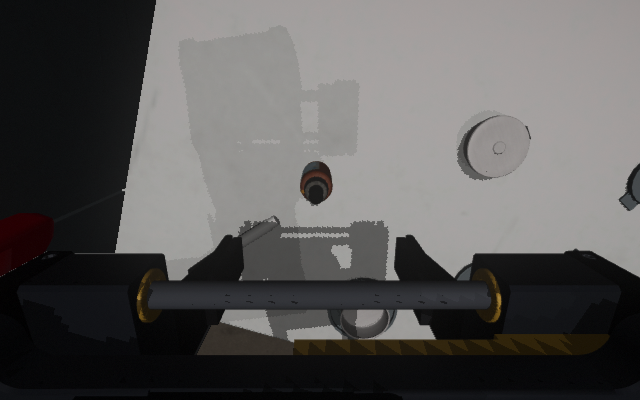

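The dropper bulb is at (316,195) in the picture, giving (.535,.390); the wall on the left stays clear of the hand. Descend to TCP z≈37 mm so the palm clears the bulb.

send_rows(fingers=[1,1,1,1,1,1,1,1,1], dp=[[0,3,-15],[0,3,-45],[0,3,-75],[0,3,-105],[0,3,-130],[0,3,-148],[0,3,-160],[0,3,-165],[0,3,-165]], turn=[[0,0,0],[0,0,0],[0,0,0],[0,0,0],[0,0,0],[0,0,0],[0,0,0],[0,0,0],[0,0,0]])

```text
time_s: 8.98
position: [0.5318, 0.3878, 0.0372]
tcp_rot: [[-0.002, 0.947, 0.321], [-0.002, 0.321, -0.947], [-1.0, -0.003, 0.001]]
force: [0.7, -0.5, 1.3]
opening: 1.002
```

send_rows(fingers=[0,0,0,0,0,0,0,0,0,0], dp=[[0,0,0],[0,0,0],[0,0,0],[0,0,0],[0,0,0],[0,0,0],[0,0,0],[0,0,0],[0,0,0],[0,0,0]], turn=[[0,0,0],[0,0,0],[0,0,0],[0,0,0],[0,0,0],[0,0,0],[0,0,0],[0,0,0],[0,0,0],[0,0,0]])

```text
time_s: 9.82
position: [0.5318, 0.3878, 0.0371]
tcp_rot: [[-0.002, 0.947, 0.321], [-0.002, 0.321, -0.947], [-1.0, -0.003, 0.001]]
force: [-0.7, -1.0, 1.0]
opening: 0.362
```

Gripped at opening .36, which matches the 33 mm body. Lift and carry towards the small tray.

send_rows(fingers=[0,0,0,0,0,0,0,0,0,0], dp=[[0,0,8],[0,0,30],[0,0,60],[0,0,90],[4,-12,115],[12,-38,130],[22,-70,138],[32,-102,140],[42,-134,140],[52,-166,140]], turn=[[0,0,0],[0,0,0],[0,0,0],[0,0,0],[0,0,0],[0,0,0],[0,0,0],[0,0,0],[0,0,0],[0,0,0]])

```text
time_s: 10.65
position: [0.584, 0.2205, 0.1782]
tcp_rot: [[-0.001, 0.947, 0.321], [-0.002, 0.321, -0.947], [-1.0, -0.002, 0.001]]
force: [0.0, -0.1, -1.0]
opening: 0.362
```

send_rows(fingers=[0,0,0,0,0,0], dp=[[6,-28,0],[12,-58,0],[18,-84,0],[22,-104,0],[24,-112,0],[24,-112,0]], turn=[[0,0,0],[0,0,0],[0,0,0],[0,0,0],[0,0,0],[0,0,0]])

```text
time_s: 11.15
position: [0.6086, 0.1067, 0.1786]
tcp_rot: [[-0.001, 0.948, 0.318], [-0.002, 0.318, -0.948], [-1.0, -0.001, 0.002]]
force: [0.2, -0.2, -0.5]
opening: 0.366
```

```bash
python3 wr.py w7
```

```text
11.15 [0.6086 0.1067 0.1786] [-0.4 32.6 85.6 -0.1 61.9 71.1] 0.3663761009136219 [ 0.21 -0.19 -0.53]
[[-0.001, 0.948, 0.318], [-0.002, 0.318, -0.948], [-1.0, -0.001, 0.002]] [0.687 0.134 0.341]
```

View pics/w7.png

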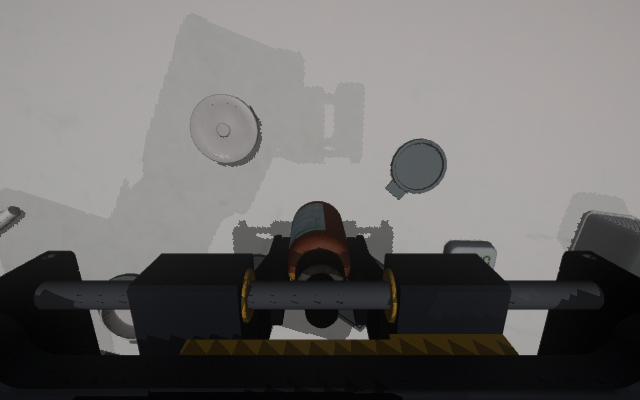

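The dropper is held upright at (320,250) and the small tray is at (418,166).

```bash
python3 tw.py w7 S,418,166
```

```text
S 2331 [0.6575 0.0094 0.029 ]
[90 88 83]
```

View pics/w7_t.png

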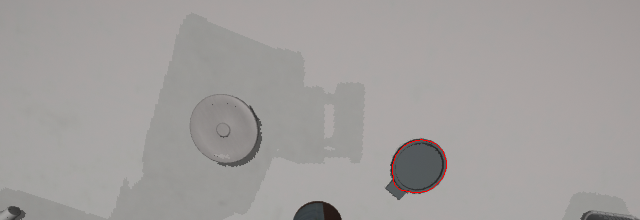

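send_rows(fingers=[0,0,0,0,0,0,0,0,0,0], dp=[[6,-14,0],[18,-40,0],[31,-69,0],[41,-90,-10],[44,-98,-30],[44,-98,-55],[44,-98,-80],[44,-98,-95],[44,-98,-102],[44,-98,-102]], turn=[[0,0,0],[0,0,0],[0,0,0],[0,0,0],[0,0,0],[0,0,0],[0,0,0],[0,0,0],[0,0,0],[0,0,0]])

```text
time_s: 12.03
position: [0.6508, 0.0112, 0.0744]
tcp_rot: [[-0.005, 0.947, 0.321], [-0.0, 0.321, -0.947], [-1.0, -0.005, -0.001]]
force: [-0.7, 1.3, 0.3]
opening: 0.368
```

```bash
python3 wr.py w8
```

```text
12.0333 [0.6508 0.0112 0.0744] [-8.8 42.7 84.3 -0.1 53.3 62.5] 0.3675104004564188 [-0.68  1.29  0.29]
[[-0.005, 0.947, 0.321], [-0.0, 0.321, -0.947], [-1.0, -0.005, -0.001]] [0.73  0.038 0.236]
```

View pics/w8.png

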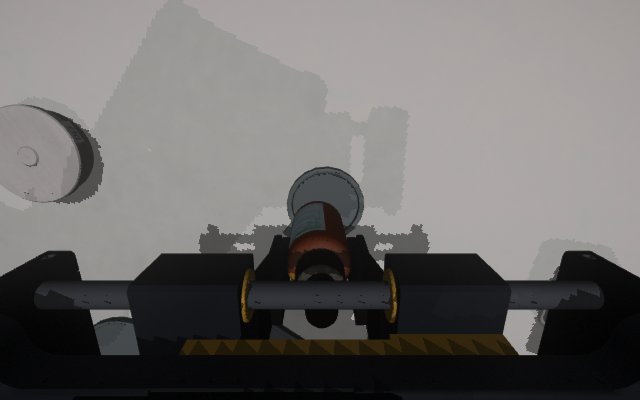

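It's nearly over the tray, 3 mm off in y. Correct that, lower and release.

send_rows(fingers=[0,0,0,0,0,0,0,0,0,0], dp=[[2,-3,-3],[2,-3,-10],[2,-3,-18],[2,-3,-25],[2,-3,-30],[2,-3,-33],[2,-3,-34],[2,-3,-34],[2,-3,-34],[2,-3,-34]], turn=[[0,0,0],[0,0,0],[0,0,0],[0,0,0],[0,0,0],[0,0,0],[0,0,0],[0,0,0],[0,0,0],[0,0,0]])

```text
time_s: 12.92
position: [0.6542, 0.0079, 0.0423]
tcp_rot: [[-0.002, 0.947, 0.321], [-0.001, 0.321, -0.947], [-1.0, -0.002, 0.0]]
force: [-0.7, -0.4, -0.6]
opening: 0.361
```

send_rows(fingers=[0,0,0,0.6,0.7,0.8,0.8,0.8,0.8], dp=[[0,0,-1],[0,0,-2],[0,0,-2],[0,0,-2],[0,0,-2],[0,0,-2],[0,0,-2],[0,0,-2],[0,0,-2]], turn=[[0,0,0],[0,0,0],[0,0,0],[0,0,0],[0,0,0],[0,0,0],[0,0,0],[0,0,0],[0,0,0]])

```text
time_s: 13.67
position: [0.6543, 0.0079, 0.0403]
tcp_rot: [[-0.001, 0.947, 0.321], [-0.001, 0.321, -0.947], [-1.0, -0.002, 0.0]]
force: [-0.5, -0.6, 0.2]
opening: 0.732
```

send_rows(fingers=[0.8,0.8,0.9,1,1,1,1,1], dp=[[0,0,5],[0,0,20],[0,0,45],[0,0,75],[0,0,105],[0,0,135],[0,0,155],[0,0,160]], turn=[[0,0,0],[0,0,0],[0,0,0],[0,0,0],[0,0,0],[0,0,0],[0,0,0],[0,0,0]])

```text
time_s: 14.33
position: [0.6569, 0.0076, 0.2055]
tcp_rot: [[0.008, 0.947, 0.321], [-0.002, 0.321, -0.947], [-1.0, 0.006, 0.005]]
force: [-0.0, 0.6, 1.0]
opening: 0.995
```

```bash
python3 wr.py w9;python3 wm2.py w9 .012 .2
```

```text
14.3333 [0.6569 0.0076 0.2055] [-9.  33.6 78.5 -0.1 67.4 62.3] 0.9952864113518692 [-0.01  0.6   1.04]
[[0.008, 0.947, 0.321], [-0.002, 0.321, -0.947], [-1.0, 0.006, 0.005]] [0.734 0.035 0.368]
[575.   2.] 171 zmax 0.032 circ [ 904.3 -175.4] 6.6 bbox mid [ 0.9042 -0.1754]
[618.  16.] 1487 zmax 0.057 circ [ 901.7 -205.6] 9.5 bbox mid [ 0.9023 -0.2056]
[132. 140.] 3175 zmax 0.025 circ [631.8 213.8] 35.0 bbox mid [0.632  0.2142]
[316. 182.] 1056 zmax 0.103 circ [657.7  11. ] 6.6 bbox mid [0.6577 0.0109]
[508. 234.] 1563 zmax 0.080 circ [ 674.5 -216.3] 23.9 bbox mid [ 0.6743 -0.2163]
bench 0.00014391671609320644
```

View pics/w9.png

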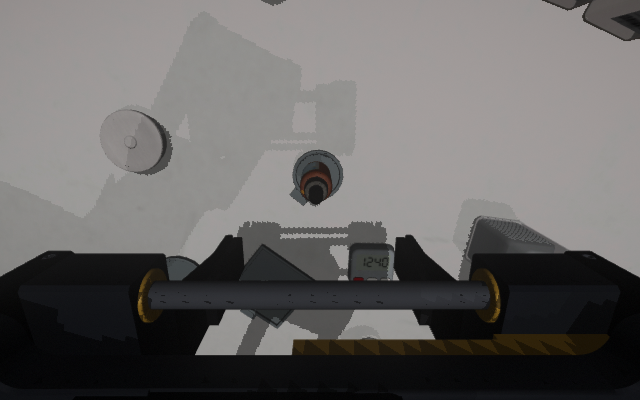

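The dropper stands in the small tray with its bulb at (.658,.011), and its height is right for the tray floor. Next is the small beaker.

send_rows(fingers=[1,1,1,1,1,1,1,1,1,1], dp=[[-15,-10,0],[-45,-31,0],[-75,-51,0],[-105,-71,0],[-135,-91,0],[-165,-112,0],[-195,-132,0],[-212,-144,0],[-220,-149,-5],[-220,-149,-5]], turn=[[0,0,0],[0,0,0],[0,0,0],[0,0,0],[0,0,0],[0,0,0],[0,0,0],[0,0,0],[0,0,0],[0,0,0]])

```text
time_s: 15.22
position: [0.4336, -0.1412, 0.1976]
tcp_rot: [[0.002, 0.948, 0.318], [0.0, 0.318, -0.948], [-1.0, 0.002, 0.0]]
force: [0.1, 0.2, 0.7]
opening: 0.996
```

```bash
python3 wr.py w10;python3 wm2.py w10 .012 .2
```

```text
15.2167 [ 0.4336 -0.1412  0.1976] [-3.220e+01  1.950e+01  1.072e+02  1.000e-01  5.320e+01  3.920e+01] 0.9959390782749148 [0.15 0.24 0.67]
[[0.002, 0.948, 0.318], [0.0, 0.318, -0.948], [-1.0, 0.002, 0.0]] [ 0.512 -0.115  0.36 ]
[495.  16.] 3833 zmax 0.109 circ [ 624.7 -234.3] 28.9 bbox mid [ 0.6243 -0.2343]
[317.  39.] 3257 zmax 0.019 circ [567.6 -94. ] 34.6 bbox mid [ 0.5675 -0.0943]
[321. 189.] 1848 zmax 0.069 circ [ 436.7 -140.1] 30.5 bbox mid [ 0.4369 -0.1402]
[575. 243.] 103 zmax 0.022 circ [ 456.4 -460. ] 15.9 bbox mid [ 0.4564 -0.46  ]
bench 0.0002293493505646227
```

View pics/w10.png

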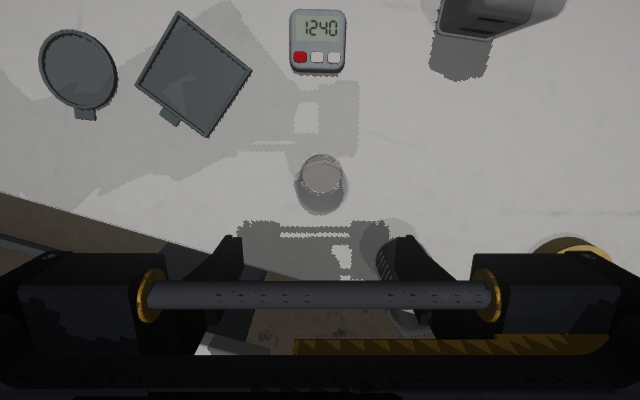

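The beaker is at (.437,-.1405) by wrist and fixed views; the large beaker behind the right finger is clear by 80 mm or more. Descend.

send_rows(fingers=[1,1,1,1,1,1,1,1,1,1], dp=[[3,1,-15],[3,1,-45],[3,1,-75],[3,1,-105],[3,1,-135],[3,1,-158],[3,1,-172],[3,1,-179],[3,1,-180],[3,1,-180]], turn=[[0,0,0],[0,0,0],[0,0,0],[0,0,0],[0,0,0],[0,0,0],[0,0,0],[0,0,0],[0,0,0],[0,0,0]])

```text
time_s: 16.1
position: [0.439, -0.1397, 0.0177]
tcp_rot: [[0.003, 0.947, 0.32], [-0.0, 0.32, -0.947], [-1.0, 0.003, 0.001]]
force: [-0.9, 0.3, 0.6]
opening: 0.997
```

send_rows(fingers=[0,0,0,0,0,0,0,0], dp=[[0,0,0],[0,0,0],[0,0,0],[0,0,0],[0,0,0],[0,0,0],[0,0,0],[0,0,0]], turn=[[0,0,0],[0,0,0],[0,0,0],[0,0,0],[0,0,0],[0,0,0],[0,0,0],[0,0,0]])

```text
time_s: 16.77
position: [0.4397, -0.1402, 0.0181]
tcp_rot: [[0.005, 0.947, 0.32], [-0.001, 0.32, -0.947], [-1.0, 0.004, 0.003]]
force: [0.2, -0.1, 4.5]
opening: 0.61
```

send_rows(fingers=[0,0,0,0], dp=[[0,0,0],[0,0,0],[0,0,0],[0,0,0]], turn=[[0,0,0],[0,0,0],[0,0,0],[0,0,0]])

```text
time_s: 17.1
position: [0.4397, -0.1403, 0.0181]
tcp_rot: [[0.005, 0.947, 0.32], [-0.001, 0.32, -0.947], [-1.0, 0.004, 0.003]]
force: [0.2, -1.1, 3.1]
opening: 0.612
```

```bash
python3 wr.py w11
```

```text
17.1 [ 0.4397 -0.1403  0.0181] [-31.7  39.9 114.1   0.2  25.8  39.5] 0.6115530015360754 [ 0.16 -1.11  3.06]
[[0.005, 0.947, 0.32], [-0.001, 0.32, -0.947], [-1.0, 0.004, 0.003]] [ 0.517 -0.113  0.181]
```

View pics/w11.png

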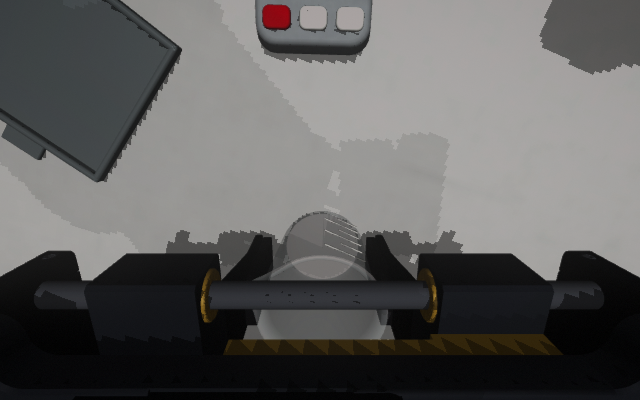

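Opening .61 corresponds to about 56 mm, not 50, and there is some upward force, so the pads are probably catching the flared rim. I'll open, go 10 mm lower and regrip.

send_rows(fingers=[0.8,0.9,0.9,0.9,0.9,0.9,0.9], dp=[[0,0,0],[0,0,0],[0,0,0],[-1,0,-4],[-2,0,-8],[-2,0,-10],[-2,0,-10]], turn=[[0,0,0],[0,0,0],[0,0,0],[0,0,0],[0,0,0],[0,0,0],[0,0,0]])

```text
time_s: 17.73
position: [0.4371, -0.14, 0.0074]
tcp_rot: [[0.004, 0.948, 0.32], [-0.0, 0.32, -0.948], [-1.0, 0.003, 0.001]]
force: [0.3, -0.6, 0.0]
opening: 0.891
```

send_rows(fingers=[0,0,0,0,0,0,0,0,0,0], dp=[[0,0,0],[0,0,0],[0,0,0],[0,0,0],[0,0,0],[0,0,0],[0,0,0],[0,0,0],[0,0,0],[0,0,0]], turn=[[0,0,0],[0,0,0],[0,0,0],[0,0,0],[0,0,0],[0,0,0],[0,0,0],[0,0,0],[0,0,0],[0,0,0]])

```text
time_s: 18.57
position: [0.4373, -0.14, 0.0075]
tcp_rot: [[0.004, 0.948, 0.32], [-0.0, 0.32, -0.948], [-1.0, 0.004, 0.002]]
force: [-0.1, -0.5, 0.4]
opening: 0.573
```

```bash
python3 wr.py w12
python3 - <<'E'
from rig import bot
import cv2,numpy as np
c=bot.capture("side");np.savez("side1.npz",**c);a=c["img"][150:300,200:400];cv2.imwrite("pics/sd1.png",cv2.resize(a,None,fx=4,fy=4,interpolation=cv2.INTER_CUBIC)[:600,:800])
E
```

```text
18.5667 [ 0.4373 -0.14    0.0075] [-31.8  41.2 114.5   0.2  24.1  39.3] 0.5730834882601936 [-0.1  -0.47  0.38]
[[0.004, 0.948, 0.32], [-0.0, 0.32, -0.948], [-1.0, 0.004, 0.002]] [ 0.515 -0.113  0.17 ]
```

View pics/sd1.png

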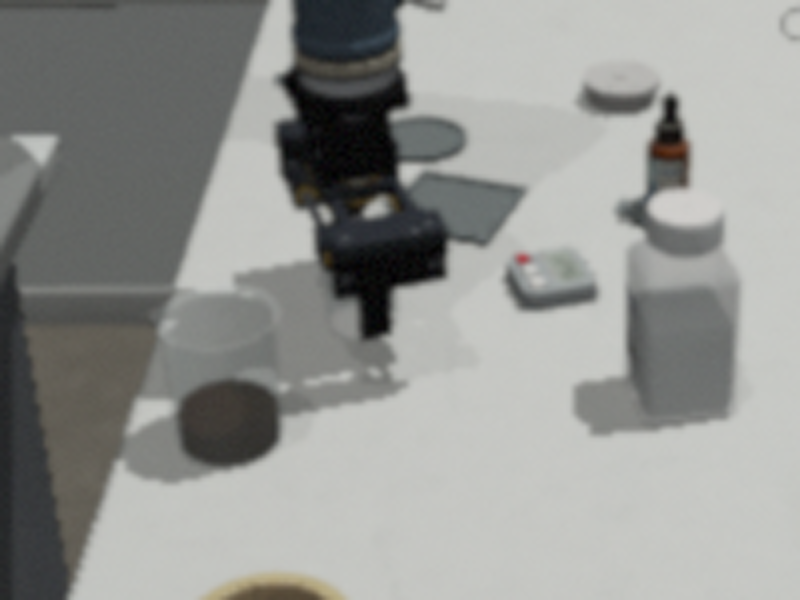

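View pics/w12.png

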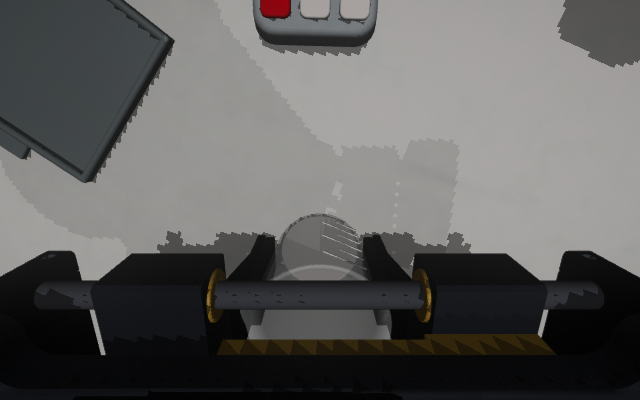

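Opening .573 is 50 mm, so this is a grip on the wall with no stray force. Lift and carry to the middle tray.

send_rows(fingers=[0,0,0,0,0,0,0,0,0,0], dp=[[0,0,6],[0,0,22],[0,0,45],[0,6,68],[2,24,82],[4,50,90],[7,80,90],[9,110,90],[12,140,90],[14,170,90]], turn=[[0,0,0],[0,0,0],[0,0,0],[0,0,0],[0,0,0],[0,0,0],[0,0,0],[0,0,0],[0,0,0],[0,0,0]])

```text
time_s: 19.5
position: [0.4508, 0.0313, 0.0979]
tcp_rot: [[0.004, 0.948, 0.319], [-0.0, 0.319, -0.948], [-1.0, 0.003, 0.002]]
force: [0.9, -0.0, -0.1]
opening: 0.578
```

send_rows(fingers=[0,0,0,0,0,0,0,0,0,0], dp=[[3,28,0],[5,58,0],[8,84,0],[9,100,-5],[9,106,-15],[9,106,-30],[9,106,-45],[9,106,-55],[9,106,-60],[9,106,-60]], turn=[[0,0,0],[0,0,0],[0,0,0],[0,0,0],[0,0,0],[0,0,0],[0,0,0],[0,0,0],[0,0,0],[0,0,0]])

```text
time_s: 20.33
position: [0.4588, 0.1367, 0.0367]
tcp_rot: [[0.001, 0.948, 0.318], [-0.001, 0.318, -0.948], [-1.0, 0.0, 0.001]]
force: [0.1, -0.2, -0.1]
opening: 0.573
```

```bash
python3 wr.py w13
```

```text
20.3333 [0.4588 0.1367 0.0367] [ 3.200e+00  3.810e+01  1.111e+02 -1.000e-01  3.080e+01  7.470e+01] 0.5731350757067183 [ 0.11 -0.21 -0.14]
[[0.001, 0.948, 0.318], [-0.001, 0.318, -0.948], [-1.0, 0.0, 0.001]] [0.537 0.163 0.199]
```

View pics/w13.png

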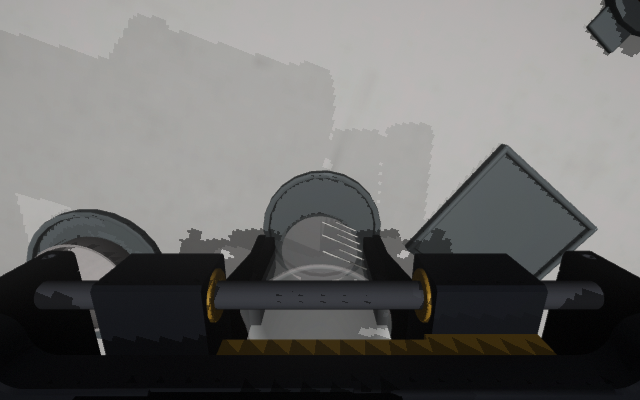

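The beaker is centred over M, with the tray visible around (322,210). Lower and release.

send_rows(fingers=[0,0,0,0,0,0,0,0], dp=[[1.5,0,-5],[1.5,0,-12],[1.5,0,-18],[1.5,0,-23],[1.5,0,-25],[1.5,0,-26],[1.5,0,-26],[1.5,0,-26]], turn=[[0,0,0],[0,0,0],[0,0,0],[0,0,0],[0,0,0],[0,0,0],[0,0,0],[0,0,0]])

```text
time_s: 21.05
position: [0.4608, 0.1369, 0.0114]
tcp_rot: [[0.002, 0.948, 0.319], [-0.001, 0.319, -0.948], [-1.0, 0.002, 0.001]]
force: [-0.2, 0.6, -1.1]
opening: 0.577
```

send_rows(fingers=[0,0,0.7,0.8,0.9,0.9,0.9,0.9], dp=[[0,0,-1],[0,0,-1],[0,0,-1],[0,0,-1],[0,0,-1],[0,0,-1],[0,0,-1],[0,0,-1]], turn=[[0,0,0],[0,0,0],[0,0,0],[0,0,0],[0,0,0],[0,0,0],[0,0,0],[0,0,0]])

```text
time_s: 21.72
position: [0.4609, 0.1368, 0.0104]
tcp_rot: [[0.002, 0.948, 0.319], [-0.001, 0.319, -0.948], [-1.0, 0.002, 0.001]]
force: [0.5, -0.4, -0.0]
opening: 0.88
```

send_rows(fingers=[0.95,0.95,1,1,1,1,1,1,1], dp=[[0,0,0],[0,0,8],[0,0,25],[0,0,50],[0,0,80],[0,0,110],[0,0,145],[0,0,175],[0,0,190]], turn=[[0,0,0],[0,0,0],[0,0,0],[0,0,0],[0,0,0],[0,0,0],[0,0,0],[0,0,0],[0,0,0]])

```text
time_s: 22.47
position: [0.4623, 0.137, 0.2047]
tcp_rot: [[0.009, 0.948, 0.319], [-0.0, 0.319, -0.948], [-1.0, 0.008, 0.003]]
force: [0.8, -0.4, -0.4]
opening: 0.999
```

```bash
python3 wr.py w14;python3 wm2.py w14 .012 .2
python3 - <<'E'
from h import *
c=load("side0");X=cloud(c)
P=X[(np.abs(X[...,0]-.647)<.06)&(np.abs(X[...,1]+.235)<.06)&(X[...,2]>.03)&(X[...,2]<.10)]
print(len(P));
Q=load("scene0");Y=cloud(Q);P2=Y[(np.abs(Y[...,0]-.647)<.06)&(np.abs(Y[...,1]+.235)<.06)&(Y[...,2]>.03)&(Y[...,2]<.10)]
for A in(P,P2,np.r_[P,P2]):
    print(cv2.minAreaRect((A[:,:2]*1000).astype(np.float32)))
E
```

```text
22.4667 [0.4623 0.137  0.2047] [  3.2  20.6 103.6  -0.   55.3  74.7] 0.9991848365204874 [ 0.81 -0.38 -0.45]
[[0.009, 0.948, 0.319], [-0.0, 0.319, -0.948], [-1.0, 0.008, 0.003]] [0.539 0.164 0.368]
[299.  13.] 1602 zmax 0.025 circ [623.8 211.6] 32.4 bbox mid [0.6166 0.2116]
[519.  31.] 2683 zmax 0.102 circ [657.   11.5] 6.6 bbox mid [0.6571 0.0118]
[ 34. 120.] 1203 zmax 0.017 circ [421.9 453.7] 58.6 bbox mid [0.4225 0.4516]
[541. 155.] 2326 zmax 0.019 circ [567.1 -93.6] 34.7 bbox mid [ 0.5675 -0.0934]
[317. 194.] 1862 zmax 0.072 circ [459.7 139.3] 30.7 bbox mid [0.4596 0.1392]
[181. 212.] 765 zmax 0.025 circ [379.1 272.6] 32.6 bbox mid [0.3794 0.2726]
bench 0.00021244977322848468
684
((636.8695068359375, -248.29957580566406), (43.38397216796875, 81.20472717285156), 59.88101577758789)
((634.3702392578125, -217.39700317382812), (80.41593933105469, 49.62092208862305), 52.98235321044922)
((647.8175048828125, -227.93557739257812), (67.46019744873047, 72.13664245605469), 12.479548454284668)
```

View pics/w14.png

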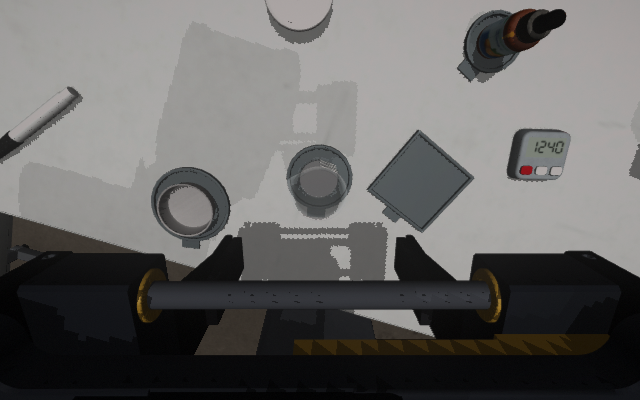

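The beaker is in M with its top at 72–73 mm. Next is the bottle.

send_rows(fingers=[1,1,1,1,1,1,1,1,1,1], dp=[[8,-15,10],[24,-47,30],[40,-79,45],[56,-112,55],[72,-145,55],[89,-178,55],[106,-211,55],[123,-244,55],[140,-277,55],[157,-310,55]], turn=[[0,0,0],[0,0,0],[0,0,0],[0,0,0],[0,0,0],[0,0,0],[0,0,0],[0,0,0],[0,0,0],[0,0,0]])

```text
time_s: 23.35
position: [0.6204, -0.1743, 0.2603]
tcp_rot: [[0.011, 0.948, 0.319], [0.001, 0.319, -0.948], [-1.0, 0.011, 0.003]]
force: [-0.2, -0.1, -0.2]
opening: 0.998
```

```bash
python3 wr.py w15;python3 wm2.py w15 .11 .2
python3 - <<'E'
from h import *
c=load("w15");X=cloud(c)
P=X[:250][(np.abs(X[:250,:,0]-.647)<.06)&(np.abs(X[:250,:,1]+.23)<.06)&(X[:250,:,2]>.02)&(X[:250,:,2]<.12)]
h=cv2.minAreaRect((P[:,:2]*1000).astype(np.float32));print(len(P),h)
E
```

```text
23.35 [ 0.6204 -0.1743  0.2603] [-25.8  29.4  77.1   0.3  72.9  45.6] 0.9982544299595748 [-0.18 -0.07 -0.18]
[[0.011, 0.948, 0.319], [0.001, 0.319, -0.948], [-1.0, 0.011, 0.003]] [ 0.697 -0.148  0.423]
[380. 181.] 2522 zmax 0.143 circ [ 648.5 -228.8] 23.9 bbox mid [ 0.6486 -0.2283]
bench 0.00015505389583581053
1947 ((648.5287475585938, -228.45748901367188), (60.99210739135742, 60.76985549926758), 10.815108299255371)
```

View pics/w15.png

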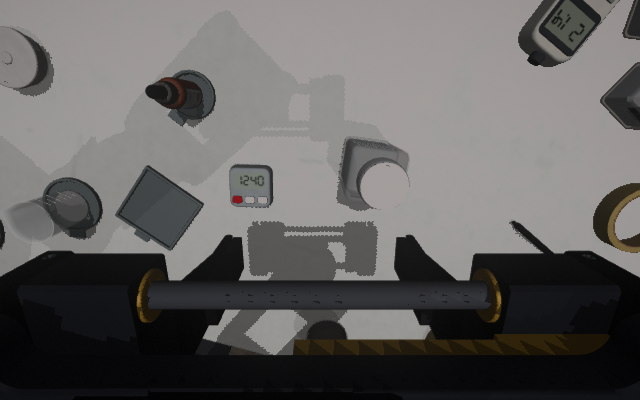

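The bottle is at (.6485,-.2285), yaw 10.8°, with the body measured at 61 mm square. The tray yaw is -19.8°, so it needs a turn of -30.6°. Approach the cap.

send_rows(fingers=[1,1,1,1,1,1,1,1,1,1], dp=[[14,-25,0],[28,-50,0],[28,-54,-10],[28,-54,-30],[28,-54,-60],[28,-54,-90],[28,-54,-115],[28,-54,-130],[28,-54,-137],[28,-54,-138]], turn=[[0,0,0],[0,0,0],[0,0,0],[0,0,0],[0,0,0],[0,0,0],[0,0,0],[0,0,0],[0,0,0],[0,0,0]])

```text
time_s: 24.23
position: [0.6505, -0.2348, 0.1197]
tcp_rot: [[0.012, 0.949, 0.315], [-0.004, 0.315, -0.949], [-1.0, 0.01, 0.007]]
force: [0.2, -0.3, -0.5]
opening: 0.999
```

```bash
python3 wr.py w16
```

```text
24.2333 [ 0.6505 -0.2348  0.1197] [-29.1  41.6  77.2   0.2  60.5  42.4] 0.9990347018825393 [ 0.21 -0.31 -0.52]
[[0.012, 0.949, 0.315], [-0.004, 0.315, -0.949], [-1.0, 0.01, 0.007]] [ 0.727 -0.208  0.283]
```

View pics/w16.png

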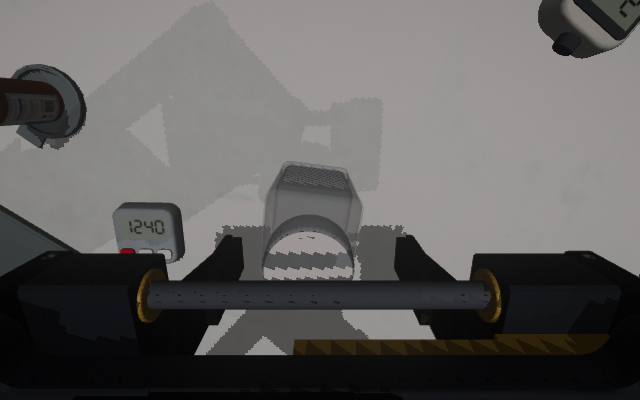

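The hand is about 6 mm off to one side and tilted 0.7°. I'll correct both before closing.

send_rows(fingers=[1,1,1,1], dp=[[-1,3,1],[-2,6,1],[-2,6,1],[-2,6,1]], turn=[[0.004,0.012,0],[0.004,0.012,0],[0.004,0.012,0],[0.004,0.012,0]])

```text
time_s: 24.62
position: [0.6502, -0.2293, 0.1235]
tcp_rot: [[0.005, 0.949, 0.315], [-0.002, 0.315, -0.949], [-1.0, 0.004, 0.004]]
force: [-0.4, 0.2, 0.2]
opening: 1.003
```

send_rows(fingers=[1,0,0,0,0,0,0,0,0,0], dp=[[-1,1,-2],[-1,1,-2],[-1,1,-2],[-1,1,-2],[-1,1,-2],[-1,1,-2],[-1,1,-2],[-1,1,-2],[-1,1,-2],[-1,1,-2]], turn=[[0.002,0.005,0],[0.002,0.005,0],[0.002,0.005,0],[0.002,0.005,0],[0.002,0.005,0],[0.002,0.005,0],[0.002,0.005,0],[0.002,0.005,0],[0.002,0.005,0],[0.002,0.005,0]])

```text
time_s: 25.45
position: [0.6493, -0.2285, 0.1215]
tcp_rot: [[-0.0, 0.949, 0.315], [-0.001, 0.315, -0.949], [-1.0, -0.0, 0.001]]
force: [0.4, -0.7, -0.1]
opening: 0.548
```

send_rows(fingers=[0,0,0], dp=[[0,0,0],[0,0,0],[0,0,0]], turn=[[0,0,0],[0,0,0],[0,0,0]])

```text
time_s: 25.7
position: [0.6493, -0.2285, 0.1215]
tcp_rot: [[-0.0, 0.949, 0.315], [-0.001, 0.315, -0.949], [-1.0, -0.0, 0.001]]
force: [0.2, -1.0, -0.6]
opening: 0.544
```

The cap is gripped (.545 is about 47.5 mm) and the tool is vertical. Lift, carry and turn.

send_rows(fingers=[0,0,0,0,0,0,0,0,0,0], dp=[[0,0,5],[0,0,20],[0,0,40],[-5,8,55],[-18,28,60],[-34,54,60],[-50,80,60],[-66,105,60],[-82,130,60],[-98,155,60]], turn=[[0,0,0],[0,0,0],[0,0,0],[0,0,-0.03],[0,0,-0.09],[0,0,-0.15],[0,0,-0.22],[0,0,-0.29],[0,0,-0.36],[0,0,-0.43]])

```text
time_s: 26.53
position: [0.55, -0.0722, 0.1815]
tcp_rot: [[-0.001, 0.994, -0.113], [-0.0, -0.113, -0.994], [-1.0, -0.001, 0.0]]
force: [-0.5, -0.3, -2.9]
opening: 0.544
```

```bash
python3 wr.py w17
```

```text
26.5333 [ 0.55   -0.0722  0.1815] [-19.   27.9  94.7  -0.   57.5  77.5] 0.5442879655334986 [-0.52 -0.26 -2.91]
[[-0.001, 0.994, -0.113], [-0.0, -0.113, -0.994], [-1.0, -0.001, 0.0]] [ 0.632 -0.081  0.344]
```

View pics/w17.png

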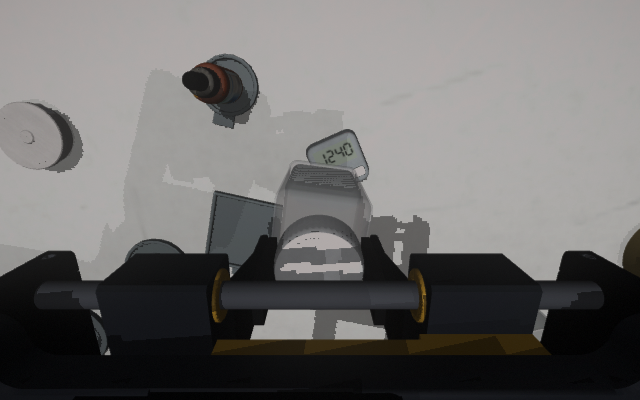

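send_rows(fingers=[0,0,0,0,0,0,0,0,0,0], dp=[[-14,22,0],[-30,48,0],[-45,72,0],[-54,87,0],[-57,92,-5],[-57,92,-15],[-57,92,-25],[-57,92,-32],[-57,92,-35],[-57,92,-35]], turn=[[0,0,-0.04],[0,0,-0.08],[0,0,-0.1],[0,0,-0.1],[0,0,-0.1],[0,0,-0.1],[0,0,-0.1],[0,0,-0.1],[0,0,-0.1],[0,0,-0.1]])

```text
time_s: 27.42
position: [0.4874, 0.0251, 0.1451]
tcp_rot: [[-0.01, 0.977, -0.212], [0.007, -0.212, -0.977], [-1.0, -0.012, -0.005]]
force: [-1.4, 0.0, -2.5]
opening: 0.546
```

```bash
python3 wr.py w18
python3 - <<'E'
from rig import bot
import cv2,numpy as np
for n in("side","scene"):
    c=bot.capture(n);np.savez(n+"2.npz",**c)
    a=c["img"][110:260,230:390] if n=="side" else c["img"][170:290,240:400]
    cv2.imwrite(f"pics/{n}2.png",cv2.resize(a,None,fx=4,fy=4,interpolation=cv2.INTER_CUBIC))
E
```

```text
27.4167 [0.4874 0.0251 0.1451] [-10.4  26.9 105.5   0.4  48.3  91.6] 0.546268923762843 [-1.38  0.04 -2.48]
[[-0.01, 0.977, -0.212], [0.007, -0.212, -0.977], [-1.0, -0.012, -0.005]] [0.57  0.007 0.306]
```

View pics/w18.png

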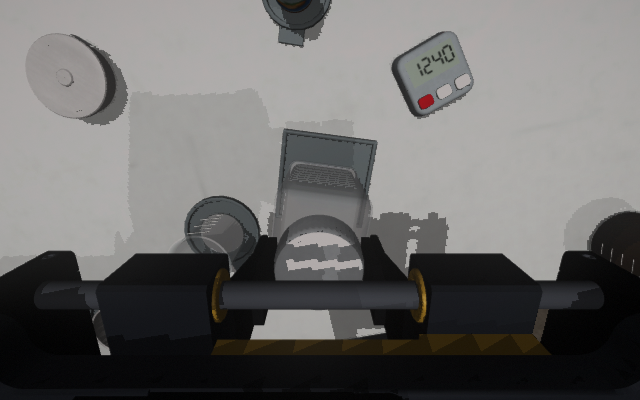

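View pics/scene2.png

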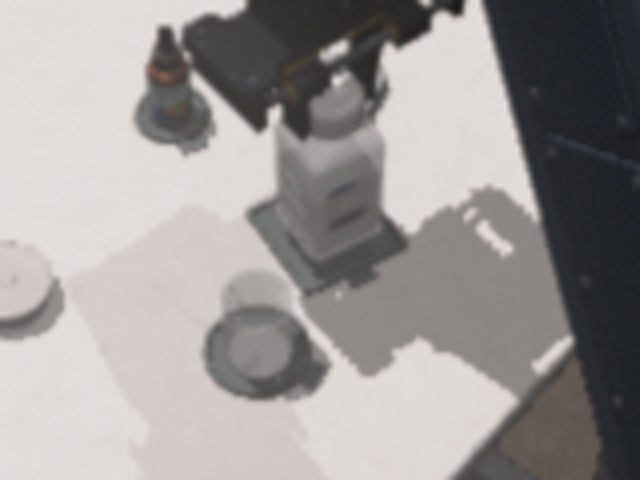

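View pics/side2.png

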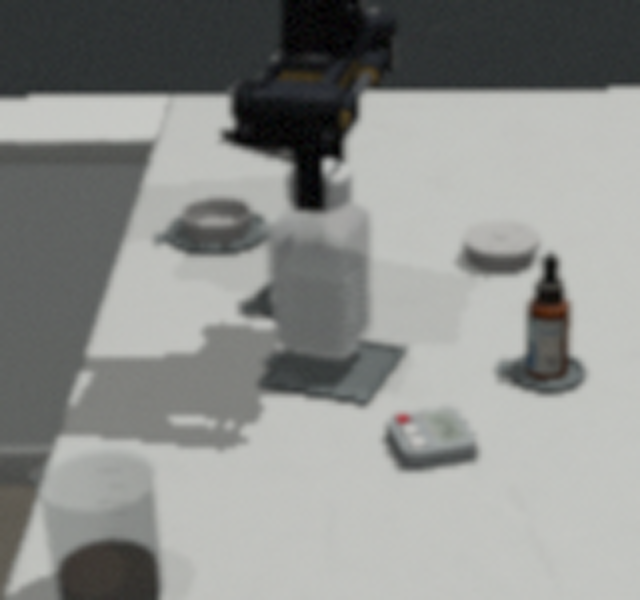

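Bottle and tray edges look parallel in the wrist image (both slopes about 7°). The hand overshot by about 5 mm and is tilted 0.7°. I'll cross-check the tray centre from earlier pictures before correcting.

```bash
python3 tw.py w14 sq,425,190; python3 tw.py w5 sq,530,120
python3 - <<'E'
from h import *
for n,cs in (("w3",[(447,67),(504,121),(447,181),(391,132)]),("w14",[(419,130),(473,178),(422,231),(367,188)])):
    c=load(n);P=plane(c,cs,.007)[:,:2];print(n,(P*1000).round(1).tolist(),(P.mean(0)*1000).round(1),np.degrees(np.arctan2(*(P[1]-P[0])[::-1])))
E
```

```text
sq ((490.44268798828125, 21.328353881835938), (89.33654022216797, 94.731201171875), 70.30659484863281)
[89 86 81]
sq ((489.8898620605469, 21.63471221923828), (89.42375946044922, 95.2257308959961), 70.51051330566406)
[98 95 89]
w3 [[547.9, 47.7], [518.2, -35.2], [436.8, -5.8], [467.6, 77.3]] [492.6  21. ] -109.69537460737519
w14 [[549.4, 47.0], [518.9, -35.9], [438.1, -6.4], [467.8, 78.2]] [493.5  20.7] -110.26782998724633
```

The tray centre is (.4928,.0208) from two pictures. Correct position and tilt, descending partway.

send_rows(fingers=[0,0,0,0,0,0], dp=[[3,-2,0],[6,-4.5,-3],[6,-4.5,-6],[6,-4.5,-8],[6,-4.5,-8],[6,-4.5,-8]], turn=[[-0.007,-0.01,0],[-0.007,-0.01,0],[-0.007,-0.01,0],[-0.007,-0.01,0],[-0.007,-0.01,0],[-0.007,-0.01,0]])

```text
time_s: 28.07
position: [0.4937, 0.0207, 0.1379]
tcp_rot: [[0.001, 0.977, -0.212], [-0.0, -0.212, -0.977], [-1.0, 0.001, -0.0]]
force: [-0.0, 1.0, -2.8]
opening: 0.549
```

send_rows(fingers=[0,0,0,0,0,0,0], dp=[[0,0,-3],[0,0,-7],[0,0,-10],[0,0,-12],[0,0,-13],[0,0,-13],[0,0,-13]], turn=[[0,0,0],[0,0,0],[0,0,0],[0,0,0],[0,0,0],[0,0,0],[0,0,0]])

```text
time_s: 28.65
position: [0.4938, 0.0207, 0.1248]
tcp_rot: [[0.001, 0.977, -0.212], [-0.0, -0.212, -0.977], [-1.0, 0.001, -0.0]]
force: [0.1, -0.1, -2.1]
opening: 0.544
```

send_rows(fingers=[0,0,0.65,0.75,0.85,0.95,1,1,1], dp=[[0,0,-0.7],[0,0,-0.7],[0,0,-0.7],[0,0,-0.7],[0,0,-0.7],[0,0,-0.7],[0,0,-0.7],[0,0,-0.7],[0,0,-0.7]], turn=[[0,0,0],[0,0,0],[0,0,0],[0,0,0],[0,0,0],[0,0,0],[0,0,0],[0,0,0],[0,0,0]])

```text
time_s: 29.4
position: [0.4938, 0.0207, 0.1241]
tcp_rot: [[0.001, 0.977, -0.212], [-0.0, -0.212, -0.977], [-1.0, 0.001, -0.0]]
force: [-0.2, 0.3, 0.1]
opening: 0.961
```

send_rows(fingers=[1,1,1,1,1,1,1,1,1,1], dp=[[0,0,5],[0,0,20],[0,0,45],[0,0,75],[0,0,105],[0,0,130],[-10,-30,145],[-20,-60,150],[-25,-85,150],[-25,-90,150]], turn=[[0,0,0],[0,0,0],[0,0,0],[0,0,0],[0,0,0],[0,0,0],[0,0,0],[0,0,0],[0,0,0],[0,0,0]])

```text
time_s: 30.23
position: [0.4684, -0.0722, 0.2753]
tcp_rot: [[0.003, 0.977, -0.215], [-0.003, -0.215, -0.977], [-1.0, 0.003, 0.002]]
force: [0.1, -0.1, 0.5]
opening: 0.998
```

```bash
python3 wr.py w19;python3 wm2.py w19 .012 .2
python3 - <<'E'
from rig import bot
import numpy as np,cv2
for n in("side","scene"):
    c=bot.capture(n);np.savez(n+"3.npz",**c)
    a=c["img"][110:260,230:390] if n=="side" else c["img"][110:330,200:420]
    cv2.imwrite(f"pics/{n}3.png",cv2.resize(a,None,fx=600/len(a)*.99,fy=600/len(a)*.99,interpolation=cv2.INTER_CUBIC))
E
python3 objs.py 3
python3 - <<'E'
from h import *
c=load("w19");X=cloud(c)
P=X[:250][(np.abs(X[:250,:,0]-.493)<.055)&(np.abs(X[:250,:,1]-.02)<.055)&(X[:250,:,2]>.02)&(X[:250,:,2]<.125)]
print(len(P),cv2.minAreaRect((P[:,:2]*1000).astype(np.float32)))
E
```

```text
30.2333 [ 0.4684 -0.0722  0.2753] [-22.3  14.5  99.3  -0.1  66.   80.2] 0.9980076842656587 [ 0.06 -0.09  0.47]
[[0.003, 0.977, -0.215], [-0.003, -0.215, -0.977], [-1.0, 0.003, 0.002]] [ 0.549 -0.089  0.438]
[209.  22.] 1354 zmax 0.102 circ [657.3  10.7] 6.7 bbox mid [0.6573 0.0104]
[319.  86.] 1921 zmax 0.019 circ [567.3 -94.5] 34.5 bbox mid [ 0.5673 -0.0944]
[68. 88.] 2572 zmax 0.025 circ [631.7 214.2] 34.9 bbox mid [0.632 0.214]
[608. 143.] 1590 zmax 0.026 circ [ 413.7 -472.3] 48.1 bbox mid [ 0.4142 -0.4595]
[234. 173.] 4351 zmax 0.146 circ [493.5  20.6] 23.8 bbox mid [0.4936 0.0204]
[491. 216.] 3983 zmax 0.092 circ [ 363.5 -273.7] 37.4 bbox mid [ 0.3675 -0.2737]
[163. 211.] 2109 zmax 0.072 circ [459.2 138.8] 30.5 bbox mid [0.4598 0.1387]
bench 0.00014471256755227424
scene [254. 119.] 2005 zmax 0.144 top c [ 0.927 -0.154] size [0.045 0.194] all mid [ 0.922 -0.154]
scene [308. 102.] 427 zmax 0.032 top c [ 0.893 -0.394] size [0.113 0.078] all mid [ 0.887 -0.394]
scene [204. 182.] 967 zmax 0.041 top c [0.867 0.135] size [0.089 0.175] all mid [0.884 0.144]
scene [282. 190.] 224 zmax 0.
[... 990 characters left out ...]
d [ 0.884 -0.015]
side [366. 190.] 271 zmax 0.098 top c [0.656 0.009] size [0.013 0.014] all mid [0.655 0.004]
side [337. 218.] 213 zmax 0.019 top c [ 0.567 -0.097] size [0.06  0.062] all mid [ 0.565 -0.098]
side [255. 242.] 1158 zmax 0.092 top c [ 0.359 -0.274] size [0.077 0.075] all mid [ 0.359 -0.275]
side [463. 281.] 255 zmax 0.029 top c [ 0.852 -0.385] size [0.039 0.056] all mid [ 0.847 -0.387]
side [500. 282.] 40 zmax 0.028 top c [ 0.923 -0.4  ] size [0.02  0.045] all mid [ 0.923 -0.4  ]
side [268. 298.] 245 zmax 0.026 top c [ 0.413 -0.438] size [0.078 0.023] all mid [ 0.413 -0.438]
2243 ((493.5447082519531, 20.36928939819336), (60.9641227722168, 60.908599853515625), 69.92555236816406)
```

View pics/w19.png

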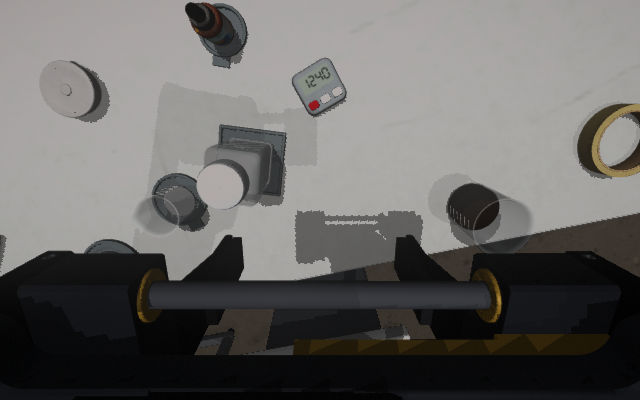

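View pics/side3.png

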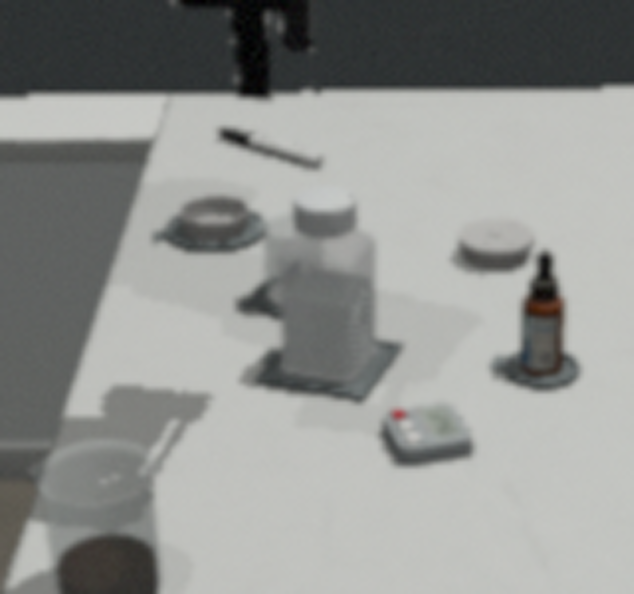

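View pics/scene3.png

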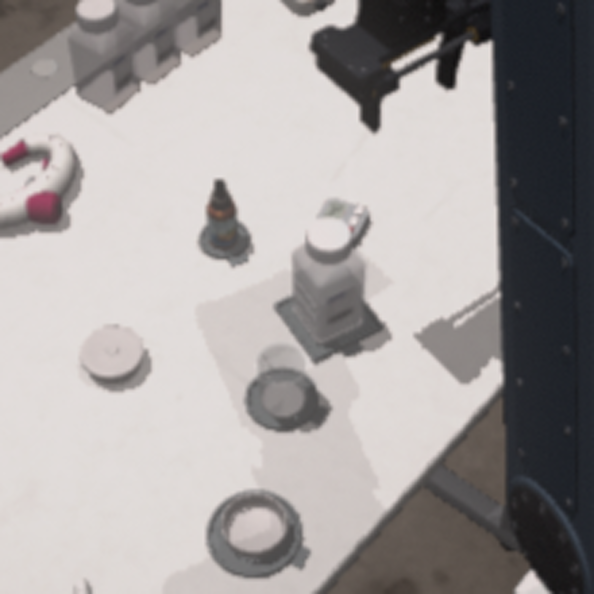

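All four are in their trays. The bottle is at (.4935,.0204) with yaw 69.9° (tray 70°) and its top is 3 mm higher than before. The two bystanders haven't moved and the arm is clear.

```bash
python3 -c "
from rig import bot
import numpy as np
print(np.abs(bot.read_state()['qvel']).max());print(bot.hand_in())"
```

```text
1.438589908384206
the job is handed in; nothing more can be done
None
```

All four items are standing in their trays and I handed the job in at about 30 s of the 104 s allowed. No verdict is reported, so the figures below are my own last checks.

| Item | Tray | Measured centre (m) | Tray centre (m) | Offset | Height check |
|---|---|---|---|---|---|
| Sample bottle | Square | (.4935, .0204) | (.4928, .0208) | about 1 mm | top 3 mm higher than on the bench |
| Open dish | Largest round | (.379, .2725) | (.379, .273) | about 1 mm | top at about 25 mm, 24 expected |
| Small beaker | Middle round | (.460, .1385) | (.4605, .136) | about 3 mm | top at 72–73 mm, 73 expected |
| Dropper bottle | Smallest round | (.657, .0105) | (.6565, .0095) | about 1 mm | top at 98–103 mm by view, 105 expected |

- **Bottle alignment:** its yaw matches the tray to within about 0.5°.
- **Bystanders:** the lidded dish and large beaker measure where they began, within 1–2 mm.
- **Upright:** all four look upright in the last pictures, but I did not measure their tilt.

- **Beaker grip:** the first grip caught the flared rim, so I opened and regripped lower on the wall before lifting.
- **View disagreement:** the side camera put the trays up to 8 mm off in y compared with the others, so I used the wrist views. Its reading of the dropper top (98 mm) is also low, but it read the same bottle low on the bench (96 mm against 102).
- **Arm at hand-in:** it was clear of everything, but still settling, with one joint moving at 1.4°/s.

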